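# Dial the code and open the carver's strongbox

## Task

Open the stone carver's strongbox: with its door still shut, set the code on the two dials on top - the large dial's pointer to mark 2 and the small dial's pointer to mark 5, counting the marks clockwise from the long mark, which is 0. Only then swing the door open by its upright handle, to at least 60 degrees, and let go, leaving the code on the dials. Leave the other things on the box and the bench where they are.

Things in the scene. Friction and masses are not known exactly. Their poses are not given: they have to be found in the camera images.
- vault: grey steel strongbox fixed to the bench: 220 mm deep (its x axis, door to back), 260 mm wide (y axis), 165 mm tall (z up). Origin: centre of the underside. The door is on its -x side, which faces roughly to the robot's right (world -y). Two black dials stand on the front half of its flat top.
- dial_large (a joint): angle of the large dial, rad, growing clockwise seen from above; 0: pointer at the long mark, which lies towards the back of the box (box +x). Eight white marks round it, 0.785 rad (45 deg) apart: mark n, counted clockwise from the long one (0), is at n x 0.785; mark 2 is 1.571. Stops at 0 and 5.5. No clicks; friction about 0.06 N m; stays where left.
- dial_large_grip (a point): large dial (box x -45, y +65 mm; left as one faces the door), on its axis at grip height, 198 mm above the bench. Round skirt 84 mm across, its top 175 mm above the bench; on it an upright straight bar to grip, 71 mm long, 16 mm thick, top 214 mm above the bench. Turns with the dial: bar along the point's x axis, pointer (white line, small pointed nose) at its +x end.
- dial_small (a joint): angle of the small dial, rad; same sense, zero, marks, stops and friction as the large one: mark 5 is 3.927.
- dial_small_grip (a point): small dial (box x -45, y -65 mm; right as one faces the door), the same point and axes. Skirt 62 mm across, bar 53 mm long and 16 mm thick, same heights, pointer at the point's +x end.
- vault_door (a joint): opening angle of the door, rad: 0 shut, stops at 1.75. Opens anticlockwise seen from above. Friction only (about 0.15 N m, some 1 N at the handle): no spring, no catch, it stays where it is left.
- door_pull (a point): door handle: upright round steel bar 16 mm thick, 60 to 190 mm above the bench, its axis 45 mm off the door's outer face, 210 mm along the door from the hinge. Held by two 12 mm stubs, 75 and 125 mm above the bench. Point on the bar's axis 165 mm above the bench, good to grip from above. Turns with the door: x towards the door, y along it away from the hinge.
- door_hinge (a point): on the door's vertical hinge line (right edge of the box front as one faces it), 165 mm above the bench. The door leaf is 12 mm thick, 252 mm wide, from 13 to 164 mm above the bench.
- wax_jar_mid (a point): bystander: small amber jar 48 mm across, 58 mm tall, standing on the rear half of the strongbox top, left of the rear middle as seen facing the door; loose. Point at its centre, half-way up.
- hone_mid (a point): bystander: grey honing stone 45 x 90 x 22 mm lying on the rear half of the strongbox top; loose. Point at its centre, half-way up.
- slab_mid (a point): bystander: pale green stone slab 50 x 140 x 18 mm lying flat on the bench ahead and to the right of the robot; loose. Point at its centre, half-way up.
- handpiece_mid (a point): bystander: rotary carving handpiece, blue grip and steel nose, 150 mm long, 24 mm thick, lying on the bench on the robot's right; loose. Point at its centre, half-way up.
- burr_block_mid (a point): bystander: wooden block 70 x 130 x 30 mm with short burrs standing in it to 58 mm, on the robot's right; loose. Point at its centre, half-way up its wooden block.
- rinse_bottle_mid (a point): bystander: white plastic bottle 64 mm across, 160 mm tall, on the robot's right; loose. Point at its centre, half-way up.

How it is judged:
On the way, in this order (a step that is already met when the one before it is completed fails the run):
1. both dials are on their marks (2 and 5, each within 0.2 rad) while the door is shut (value of joint dial_large between 1.371 and 1.771 rad and value of joint dial_small between 3.727 and 4.127 rad and value of joint vault_door below 0.12 rad), for 0.3 s.
2. the door is swung open by more than 0.96 rad (value of joint vault_door above 0.96 rad), for 0.2 s.
At the end, for the whole second after the job is handed in: The large dial stands at mark 2 (1.571 rad) and the small dial at mark 5 (3.927 rad), each within 0.2 rad (11 degrees), and the door stands still, open by more than 0.96 rad (55 degrees) (value of joint dial_large between 1.371 and 1.771 rad and value of joint dial_small between 3.727 and 4.127 rad and value of joint vault_door above 0.96 rad and velocity of joint vault_door between -0.05 and 0.05 rad/s); the robot touches nothing.
It fails at once if the door is pulled open (more than 0.12 rad) while the code is not on the dials (value of joint vault_door above 0.12 rad and not (value of joint dial_large between 1.371 and 1.771 rad and value of joint dial_small between 3.727 and 4.127 rad)).
It fails at once if a thing on the box or the bench is moved by more than 40 mm (distance of any of wax_jar_mid, hone_mid, slab_mid, handpiece_mid, burr_block_mid, rinse_bottle_mid from where it was at the start of the episode above 0.04 m).
It also fails if it takes over 56 s, if anything falls off the work surface, if the arm or the gripper's body presses on something with over 40 N, if the wrist force passes 120 N, or if a joint passes its speed limit or range.

## Robot

A 7-joint arm with a two-finger parallel gripper is mounted at the origin on the work surface. World frame = base frame: x ahead of the robot, y to its left, z up, the work surface at z = 0. Lengths are in m, angles in rad, forces in N, time in s.
With the tool pointing down it reaches from about 0.4 to 0.85 m from the base axis. Payload 10.4 kg.
Tool frame: the origin (TCP) lies on the centre line of the jaws, within the pads' length; the fingertips stand r.tip_extent ahead of it and the grasp point (between the pads) lies 3 mm ahead of it (r.tip_extent is the distance from the TCP to the fingertips, in m); z points along the fingers, y is the direction in which the jaws open and shut (so a half turn about z gives the same grasp; the last joint's range is limited). The gripper opens to 87 mm and grips with 3 to 60 N. Pads are 19 mm wide; open, the fingers measure 117 mm over their backs; the gripper's body (75 mm by 190 mm) begins 51 mm behind the grasp point.
Start: joints at [-1.346, 0.332, -0.065, 1.46, 0.022, 1.35, -0.088], TCP at [0.153, 0.606, 0.245] pointing down, gripper open.
Joint ranges: [-2.6, 2.6], [-0.5, 2.12], [-1.47, 1.34], [0.16, 2.42], [-1.27, 4.41], [0.06, 2.06], [-2.6, 2.6]. Speed limits (rad/s): [2.22, 2.22, 2.79, 2.79, 3.14, 3.14, 3.14].

## Interface

Orientations are given as a unit quaternion [x, y, z, w].
In Python, from bench import r gives the robot as it stands. The module is installed in compiled form; this text tells all that it offers.
- The arm moves only by the shell command python3 -m jog 'ROWS' [FORCE]. ROWS is JSON, a list of rows, each a list of 5 numbers: the shift along the tool's x, y, z in cm, then the turn about the tool's z in rad, then the closure, from 0 (fully open) to 1 (shut). A call has exactly 10 rows; each row shifts and turns the pose as measured when the row begins, along the tool's axes as they then stand; what a row does not reach is not made up. A row lasts 1/10 s, in which the tool goes at most 50 mm and 8.59 degrees, less where a joint would pass 70% of its speed; a pose out of reach is approached as far as the arm can. A call with a gripper value outside its range is refused whole. The fingers move at their own pace and stop on an object; FORCE is the grip in N (left out, the last holds). Time passes only in rows, so rows that do not move let the fingers close, or fill a call up. It gives the time, the measured TCP pose, the force and the opening at its end, in the units of the state.
- r.read_state(): the state, without advancing time (a new reading comes with each control period).
- r.camera(name): name is "scene" or "top" or "wrist"; returns a dict with "pixels" (420x560x3 uint8, red, green, blue), "fx", "fy", "cx", "cy" (pixels), "camera_from_world" (4x4, takes a point from world to camera coordinates). Camera axes: x right, y up, looking along -z (the intrinsics and any distortion apply to the point x, -y, -z); pixel columns grow to the right and rows downward; lengths in m; the calibration is good to about 2 mm. A picture is of the moment at which its call begins. There is no depth.
- r.close_job(): hands the job in, once; it reports no verdict.
The state is a dict: "time": time; "joint_positions": joint angles; "joint_vel": joint speeds; "joint_torque": joint torques, N m; "ee_pos": TCP position; "eef_rot": TCP orientation; "ft_force": force on the tool from outside, world axes, zero at the start; "torque": the same for the moment, N m; "width": finger opening in m.
Only numpy, scipy, OpenCV 4.12 (cv2) and the standard library are available. Lean on these libraries where they do the work, as an engineer would, in place of code of your own. Each camera call takes 0.05 s, during which the arm holds its last target. There are 200 camera calls.

## Working session

There is one attempt and no reset: what is moved stays moved. The work goes in short steps, Python scripts to look and compute and a shell command to move; the robot and the scene stay as the last step left them, time stands still between calls to the robot, and variables do not carry over. Pictures are saved under pics/ and viewed, about 8 in all and at most 12, crops included, and the job is handed in when it is done.

```bash
mkdir -p pics
cat > h.py <<'E'
import numpy as np, cv2
from bench import r
def snap(n,f):
    c=r.camera(n); cv2.imwrite('pics/'+f,c['pixels'][:,:,::-1]); np.savez('pics/'+f+'.npz',**{k:np.array(v) for k,v in c.items() if k in('pixels','fx','fy','cx','cy','camera_from_world')}); print(n,list(c.keys())); return c
def ray(c,u,v,z):
    T=np.array(c['camera_from_world']);R=T[:3,:3];o=-R.T@T[:3,3]
    d=R.T@np.array([(u-c['cx'])/c['fx'],-(v-c['cy'])/c['fy'],-1.]); return o+d*(z-o[2])/d[2]
def proj(c,p):
    T=np.array(c['camera_from_world']);q=T[:3,:3]@np.array(p)+T[:3,3]
    return c['cx']+c['fx']*q[0]/-q[2], c['cy']-c['fy']*q[1]/-q[2]
E
python3 - <<'E'
from h import *
s=r.read_state();print(s,r.tip_extent)
a=snap('scene','a.png');b=snap('top','b.png')
cv2.imwrite('pics/ab.png',np.hstack([cv2.resize(x['pixels'],None,fx=.714,fy=.714)[:,:,::-1] for x in(a,b)]))
E
```

```text
{'time': 0.0, 'joint_positions': array([-1.34558908,  0.33290652, -0.06467553,  1.46094334,  0.02163886,
        1.34989643, -0.08846971]), 'joint_vel': array([-0.00064875,  0.00010355, -0.00081332,  0.00228984, -0.00039919,
        0.00129775, -0.00089822]), 'joint_torque': array([-1.03075977e-04, -6.23264337e+01,  2.45752267e-02, -3.89899886e+01,
       -6.14344189e-02,  3.96138767e-02,  1.57599520e-04]), 'ee_pos': array([0.1532426 , 0.60555525, 0.24373127]), 'eef_rot': array([ 1.23568579e-01,  9.92335767e-01, -7.27919354e-04, -3.39005508e-05]), 'ft_force': array([ 0.11900726, -0.11245288, -0.09129063]), 'torque': array([ 0.01237923, -0.01474589,  0.0179478 ]), 'width': 0.0868234565415772} 0.022
scene ['pixels', 'fx', 'fy', 'cx', 'cy', 'camera_from_world']
top ['pixels', 'fx', 'fy', 'cx', 'cy', 'camera_from_world']
```

View pics/b.png

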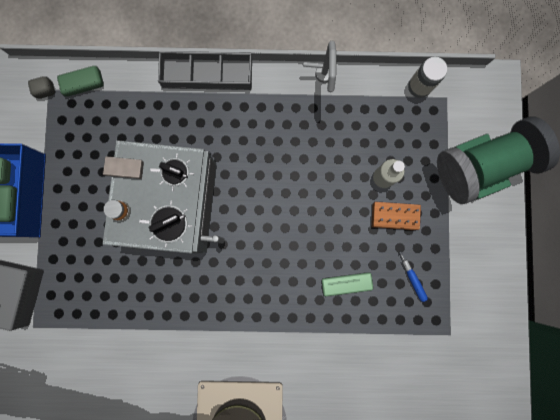

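View pics/a.png

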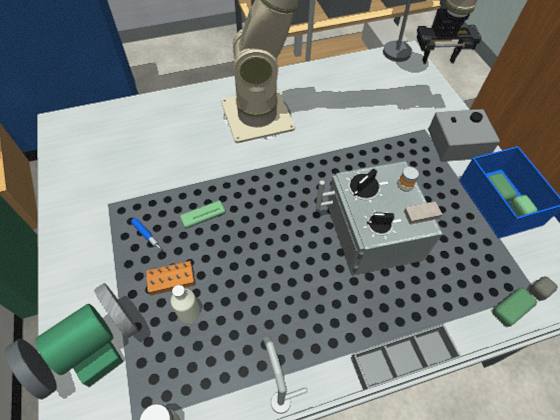

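Run:
```python
import cv2,numpy as np
b=cv2.imread('pics/b.png')
cv2.imwrite('pics/c.png',cv2.resize(b[130:262,95:230],None,fx=5,fy=4.5*5/4.5,interpolation=cv2.INTER_CUBIC)[:, :, :])
from h import ray
c=np.load('pics/b.png.npz')
for n,(u,v,z) in dict(c1=(117,142,.165),c2=(208,150,.165),c3=(195,252,.165),c4=(104,245,.165),L=(167,223,.175),S=(175,172,.175),pull=(218,239,.19)).items(): print(n,ray(c,u,v,z).round(4))
print(-c['camera_from_world'][:3,:3].T@c['camera_from_world'][:3,3],c['fx'])
```

```text
c1 [0.7354 0.3104 0.165 ]
c2 [0.7195 0.0824 0.165 ]
c3 [0.465 0.106 0.165]
c4 [0.4779 0.3293 0.165 ]
L [0.5342 0.1749 0.175 ]
S [0.6605 0.1602 0.175 ]
pull [0.497  0.0474 0.19  ]
[ 0.4620033  -0.09377388  1.26118642] 445.73241619191606
```

View pics/c.png

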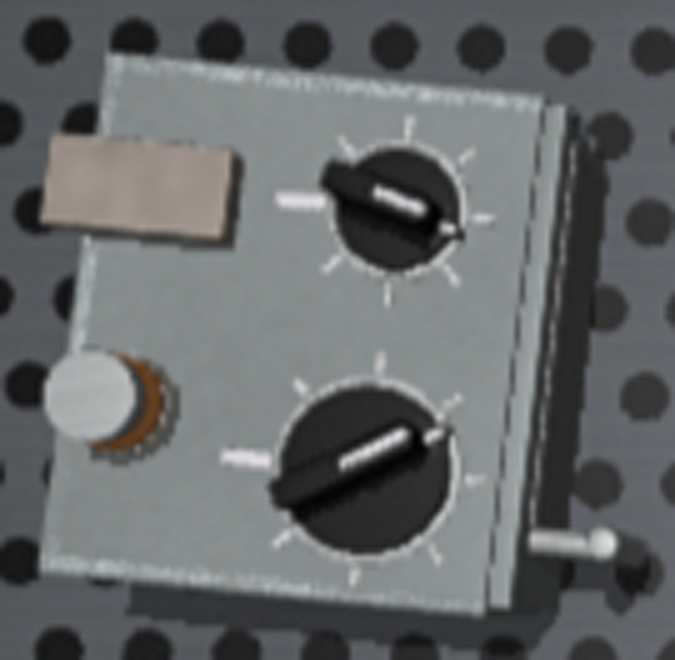

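Run:
```python
import cv2,numpy as np
from h import *
c=np.load('pics/b.png.npz');g=c['pixels'].min(2)
Lm,Sm=[],[]
def cent(u,v,rad,zz,th=150):
    U,V=np.meshgrid(np.arange(560),np.arange(420)); k=(np.hypot(U-u,V-v)<rad)
    return k,U,V
for n,(u,v) in dict(L=(168.2,223.6),S=(174.4,171.6)).items():
    k,U,V=cent(u,v,22 if n=='L' else 18,0)
    m=((c['pixels'].max(2)<75)&k).astype(np.uint8); m=cv2.morphologyEx(m,cv2.MORPH_CLOSE,np.ones((7,7)))
    q=cv2.findContours(m,0,2)[0]; q=max(q,key=cv2.contourArea);(cu,cv_),rad=cv2.minEnclosingCircle(q)
    print(n,'skirt',cu,cv_,rad,ray(c,cu,cv_,.175).round(4))
    k,_,_=cent(u,v-2,9,0); w=k&(g>120); vs,us=np.nonzero(w)
    P=np.array([ray(c,a,b,.214)[:2] for a,b in zip(us,vs)]); wt=g[w].astype(float)-80
    m0=(P*wt[:,None]).sum(0)/wt.sum(); d=np.linalg.svd((P-m0)*np.sqrt(wt)[:,None])[2][0]
    print('line',len(us),m0.round(4),np.degrees(np.arctan2(d[1],d[0])))
# front edge of top, long marks
print('edge heading',np.degrees(np.arctan2(*(ray(c,95+487/5,130+610/5,.165)-ray(c,95+545/5,130+95/5,.165))[[1,0]])))
print('left edge',np.degrees(np.arctan2(*(ray(c,95+40/5,130+570/5,.165)-ray(c,95+108/5,130+55/5,.165))[[1,0]])))
```

```text
L skirt 166.5 222.0 18.500099182128906 [0.5366 0.1762 0.175 ]
line 32 [0.5406 0.1603] 116.9827696465607
S skirt 173.08824157714844 170.7941131591797 15.233288764953613 [0.6634 0.1651 0.175 ]
line 23 [0.6592 0.1531] -110.46391994950926
edge heading 175.56793663450213
left edge 175.46864216593033
```

```bash
cat > go.py <<'E'
import sys
from h import *
from scipy.spatial.transform import Rotation as Ro
s=r.read_state();R=Ro.from_quat(s['eef_rot']).as_matrix();p=s['ee_pos']
print('t',s['time'],'p',p.round(4),'head',np.degrees(np.arctan2(R[1,0],R[0,0])).round(2),'tilt',R[:2,2].round(4),'w',s['width'].round(4),'f',s['ft_force'].round(1),'q',s['joint_positions'].round(2))
if len(sys.argv)>4:
    t=np.array(list(map(float,sys.argv[1:4]))); print('shift cm',(R.T@(t-p)*100).round(2),'turn',np.round((np.angle(R[0,0]+1j*R[1,0])-np.radians(float(sys.argv[4]))),4))
E
python3 -m jog '[[0,0,-3,0,0],[0,0,-3,0,0],[-4,-2.7,0,0,0],[-4,-2.7,0,0,0],[-4,-2.7,0,0,0],[-4,-2.7,0,0,0],[-4,-2.7,0,0,0],[-4,-2.7,0,0,0],[-4,-2.7,0,0,0],[-4,-2.7,0,0,0]]'
python3 go.py .534 .173 .30 117
```

```text
time: 1.1
ee_pos: [0.4127, 0.3121, 0.3018]
eef_rot: [0.117, 0.993, -0.004, -0.002]
ft_force: [0.0, 0.4, -0.7]
width: 0.0871Traceback (most recent call last):
  File "go.py", line 5, in <module>
    print('t',s['time'],'p',p.round(4),'head',np.degrees(np.arctan2(R[1,0],R[0,0])).round(2),'tilt',R[:2,2].round(4),'w',s['width'].round(4),'f',s['ft_force'].round(1),'q',s['joint_positions'].round(2))
                                                                                                                         ^^^^^^^^^^^^^^^^
AttributeError: 'float' object has no attribute 'round'
```

```bash
sed -i "s/s\['width'\].round(4)/round(s['width'],4)/" go.py
python3 -m jog '[[-3.8,-2.7,0,0,0],[-3.8,-2.7,0,0,0],[-3.8,-2.7,0,0,0],[-3,-2.2,0,0,0],[0,0,0,0.145,0],[0,0,0,0.145,0],[0,0,0,0.145,0],[0,0,0,0.145,0],[0,0,0,0.145,0],[0,0,0,0.145,0]]'
python3 go.py .534 .173 .30 117
python3 - <<'E'
from h import *
c=snap('wrist','w1.png')
for n,p in dict(L=(.534,.173,.175),Ltop=(.534,.173,.214),S=(.6625,.163,.175)).items(): print(n,np.round(proj(c,p),1))
E
```

```text
time: 2.1
ee_pos: [0.5358, 0.1611, 0.299]
eef_rot: [0.538, 0.843, -0.008, -0.0]
ft_force: [0.6, -0.5, 0.1]
width: 0.0866
t 2.1 p [0.5358 0.1611 0.299 ] head 114.85 tilt [-0.0089 -0.0122] w 0.0866 f [ 0.6 -0.5  0.1] q [-0.77  0.17  0.44  1.57 -0.07  1.43  0.12]
shift cm [ 1.15  0.33 -0.11] turn -0.0375
wrist ['pixels', 'fx', 'fy', 'cx', 'cy', 'camera_from_world']
L [284.1 192.8]
Ltop [284.4 209.5]
S [427.8 271.1]
```

View pics/w1.png

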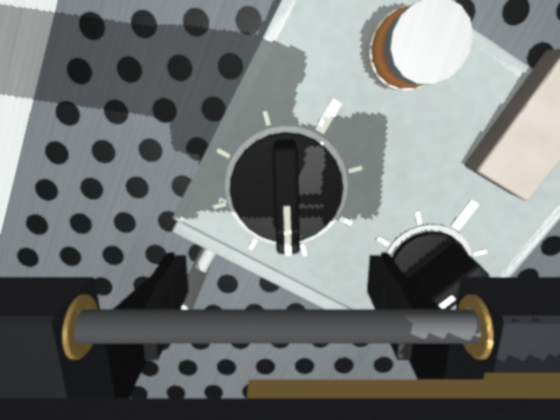

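Run:
```python
from h import *
c=np.load('pics/w1.png.npz')
print('skirt c',ray(c,287,185,.175),'r', [np.linalg.norm(ray(c,287,185,.175)-ray(c,*q,.175)).round(4) for q in((228,185),(347,185),(287,127))])
a=ray(c,285.5,145,.214);b=ray(c,289,250,.214);print('bar',a,b,np.degrees(np.arctan2(b[1]-a[1],b[0]-a[0])),(a+b)/2,np.linalg.norm(a-b))
a=ray(c,175,224,.165);b=ray(c,268,262,.165);print('front edge',np.degrees(np.arctan2(*(a-b)[[1,0]])),a,b)
a=ray(c,322,129,.165);b=ray(c,336,102,.165);print('mark0',np.degrees(np.arctan2(*(b-a)[[1,0]])))
a=ray(c,455,225,.165);b=ray(c,475,203,.165);print('mark0S',np.degrees(np.arctan2(*(b-a)[[1,0]])))
m=ray(c,329,115,.165)-ray(c,287,185,.165);print(np.degrees(np.arctan2(m[1],m[0])))
```

```text
skirt c [0.53340008 0.17923293 0.175     ] r [np.float64(0.0429), np.float64(0.0435), np.float64(0.0414)]
bar [0.517349   0.21003776 0.214     ] [0.54860622 0.14895481 0.214     ] -62.90037509510682 [0.53297761 0.17949629 0.214     ] 0.0686158950467045
front edge -179.25091683474838 [0.4685293  0.11144988 0.165     ] [0.54804962 0.11248959 0.165     ]
mark0 88.72635202403578
mark0S 79.91127470406065
84.97963675948029
```

```bash
python3 -m jog '[[1,0.3,0,-0.04,0],[0.6,0.1,0,0,0],[0.2,0,2,0,0],[0,0,2,0,0],[0,0,1.5,0,0],[0,0,1,0,0],[0,0,0,0,0],[0,0,0,0,0],[0,0,0,0,0],[0,0,0,0,0]]'
python3 go.py .533 .179 .201 117.1
```

```text
time: 3.15
ee_pos: [0.53, 0.1846, 0.2328]
eef_rot: [0.511, 0.86, -0.007, -0.001]
ft_force: [0.0, -0.1, -0.4]
width: 0.0868
t 3.15 p [0.53   0.1846 0.2328] head 118.58 tilt [-0.0079 -0.0105] w 0.0868 f [ 0.  -0.1 -0.4] q [-0.78  0.21  0.42  1.66 -0.08  1.3   0.15]
shift cm [-0.62  0.03  3.18] turn 0.0257
```

```bash
python3 -m jog '[[-0.6,0,0,0.025,0],[0,0,1,0,0],[0,0,1,0,0],[0,0,0.8,0,0],[0,0,0,0,0],[0,0,0.2,0,0],[0,0,0,0,0],[0,0,0,0,0],[0,0,0,0,0],[0,0,0,0,0]]'
python3 go.py .533 .179 .201 117.1
```

```text
time: 4.15
ee_pos: [0.5333, 0.1784, 0.201]
eef_rot: [0.522, 0.853, -0.006, -0.0]
ft_force: [-0.2, -0.7, 0.1]
width: 0.0869
t 4.15 p [0.5333 0.1784 0.201 ] head 117.01 tilt [-0.0068 -0.01  ] w 0.0869 f [-0.2 -0.7  0.1] q [-0.77  0.24  0.42  1.7  -0.09  1.24  0.14]
shift cm [ 0.06 -0.   -0.  ] turn -0.0015
```

Perfectly placed. Close on the bar.

```bash
python3 -m jog '[[0,0,0,0,1],[0,0,0,0,1],[0,0,0,0,1],[0,0,0,0,1],[0,0,0,0,1],[0,0,0,0,1],[0,0,0,0,1],[0,0,0,0,1],[0,0,0,0,1],[0,0,0,0,1]]' 25
python3 go.py .533 .179 .201 117.1
```

```text
time: 5.15
ee_pos: [0.5331, 0.1783, 0.2013]
eef_rot: [0.522, 0.853, -0.006, -0.0]
ft_force: [-5.5, -1.4, 8.4]
width: 0.0162
t 5.15 p [0.5331 0.1783 0.2013] head 117.01 tilt [-0.0073 -0.0101] w 0.0162 f [-5.5 -1.4  8.4] q [-0.77  0.23  0.42  1.7  -0.09  1.24  0.14]
shift cm [0.07 0.02 0.03] turn -0.0016
```

```bash
python3 -m jog '[[0,0,0,-0.12,1],[0,0,0,-0.12,1],[0,0,0,-0.12,1],[0,0,0,-0.12,1],[0,0,0,-0.12,1],[0,0,0,-0.12,1],[0,0,0,-0.12,1],[0,0,0,-0.1,1],[0,0,0,0,1],[0,0,0,0,1]]'
python3 go.py .533 .179 .201 175.2
```

```text
time: 6.15
ee_pos: [0.5313, 0.1757, 0.2014]
eef_rot: [0.064, 0.998, -0.006, -0.006]
ft_force: [-1.1, 0.6, -0.4]
width: 0.0158
t 6.15 p [0.5313 0.1757 0.2014] head 172.66 tilt [-0.0121 -0.0121] w 0.0158 f [-1.1  0.6 -0.4] q [-0.67  0.23  0.31  1.7  -0.07  1.24  1.1 ]
shift cm [-0.13  0.35  0.04] turn -0.0444
```

```bash
python3 -m jog '[[0,0.2,0,-0.045,1],[0,0.1,0,0,1],[0,0,0,0,1],[0,0,0,0,0.6],[0,0,0,0,0.3],[0,0,0,0,0.3],[0,0,-2,0,0.3],[0,0,-3,0,0.3],[0,0,-3,0,0.3],[0,0,-2,0,0.3]]'
python3 go.py .533 .179 .201 175.2
python3 - <<'E'
from h import *
c=snap('top','d.png')
x=c['pixels'][130:262,95:230,::-1];cv2.imwrite('pics/d.png',cv2.resize(x,None,fx=5,fy=5,interpolation=cv2.INTER_CUBIC))
c=snap('wrist','w2.png')
E
```

```text
time: 7.15
ee_pos: [0.5312, 0.1779, 0.3012]
eef_rot: [0.048, 0.999, -0.01, -0.009]
ft_force: [0.5, 0.6, -0.2]
width: 0.0586
t 7.15 p [0.5312 0.1779 0.3012] head 174.49 tilt [-0.0193 -0.0183] w 0.0586 f [ 0.5  0.6 -0.2] q [-0.68  0.18  0.32  1.54 -0.05  1.45  1.11]
shift cm [-0.35  0.33 10.01] turn -0.0125
top ['pixels', 'fx', 'fy', 'cx', 'cy', 'camera_from_world']
wrist ['pixels', 'fx', 'fy', 'cx', 'cy', 'camera_from_world']
```

View pics/w2.png

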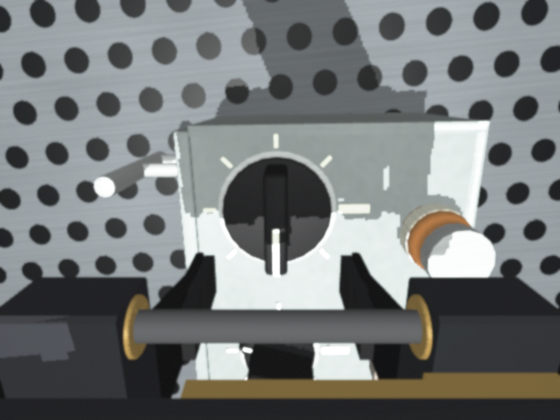

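```bash
python3 -m jog '[[-4,0.1,0,0.14,0],[0,0,0,0.14,0],[0,0,0,0.14,0],[0,0,0,0.14,0],[0,0,0,0.14,0],[0,0,0,0.14,0],[0,0,0,0.14,0],[0,0,0,0.14,0],[0,0,0,0.14,0],[0,0,0,0.14,0]]'
python3 go.py .6626 .1684 .295 67
python3 - <<'E'
from h import *
c=np.load('pics/w2.png.npz');print('pull top',ray(c,105,187,.19),'Lc',ray(c,278,207,.175))
a=ray(c,276,170,.214);b=ray(c,277,270,.214);print('bar',np.degrees(np.arctan2(*(b-a)[[1,0]])))
m=ray(c,355,209,.165)-ray(c,210,211,.165);print('0-4',np.degrees(np.arctan2(*m[[1,0]])))
m=ray(c,278,307,.165)-ray(c,276,141,.165);print('6-2',np.degrees(np.arctan2(*m[[1,0]])))
E
```

```text
time: 8.25
ee_pos: [0.571, 0.1757, 0.2912]
eef_rot: [0.7, 0.714, -0.017, -0.002]
ft_force: [-0.3, 0.3, -0.4]
width: 0.0871
t 8.25 p [0.571  0.1757 0.2912] head 91.13 tilt [-0.0268 -0.022 ] w 0.0871 f [-0.3  0.3 -0.4] q [-0.79  0.29  0.51  1.46 -0.13  1.46 -0.25]
shift cm [-0.92  9.13 -0.61] turn 0.4212
pull top [0.49988663 0.05665939 0.19      ] Lc [0.53019499 0.17656869 0.175     ]
bar -5.04196942038734
0-4 85.60035691656516
6-2 -4.910492040391378
```

```bash
python3 -m jog '[[-0.4,4,-0.2,0,0],[-0.4,4,-0.2,0,0],[0,1.2,-0.2,0,0],[0,0,0,0.14,0],[0,0,0,0.14,0],[0,0,0,0.12,0],[0,0,0,0,0],[0,0,0,0,0],[0,0,0,0,0],[0,0,0,0,0]]'
python3 go.py .6626 .1684 .295 67
python3 - <<'E'
from h import *
snap('wrist','w3.png')
E
```

```text
time: 9.25
ee_pos: [0.664, 0.1699, 0.2837]
eef_rot: [0.831, 0.555, -0.023, -0.0]
ft_force: [0.6, 0.7, -0.3]
width: 0.0868
t 9.25 p [0.664  0.1699 0.2837] head 67.48 tilt [-0.039  -0.0257] w 0.0868 f [ 0.6  0.7 -0.3] q [-0.7   0.54  0.6   1.19 -0.27  1.54 -0.54]
shift cm [-0.23 -0.1  -1.12] turn 0.0084
wrist ['pixels', 'fx', 'fy', 'cx', 'cy', 'camera_from_world']
```

View pics/w3.png

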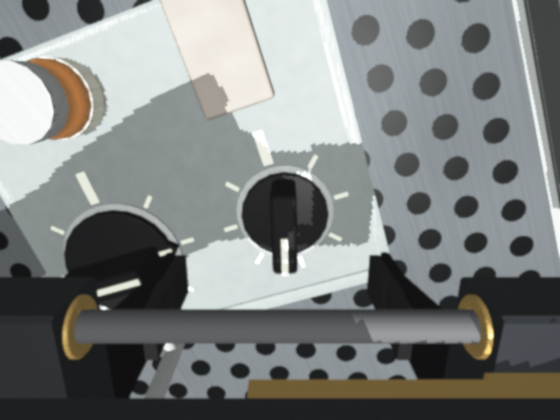

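```bash
python3 - <<'E'
from h import *
c=np.load('pics/w3.png.npz')
print('skirt c',ray(c,286,212,.175),'r', [np.linalg.norm(ray(c,286,212,.175)-ray(c,*q,.175)).round(4) for q in((238,212),(333,212),(286,167))])
a=ray(c,284,182,.214);b=ray(c,285.5,271,.214);print('bar',np.degrees(np.arctan2(*(b-a)[[1,0]])),(a+b)/2)
for q in [(286,212)]:
  m=ray(c,262,148,.165)-ray(c,286,214,.165);print('0',np.degrees(np.arctan2(*m[[1,0]])))
E
python3 -m jog '[[-0.2,-0.1,0.5,0,0],[0,0,1.5,0,0],[0,0,1.5,0,0],[0,0,1,0,0],[0,0,1,0,0],[0,0,0.5,0,0],[0,0,0,0,0],[0,0,0,0,0],[0,0,0,0,0],[0,0,0,0,0]]'
python3 go.py .6626 .1684 .201 66
```

```text
skirt c [0.66636078 0.16732977 0.175     ] r [np.float64(0.0337), np.float64(0.0328), np.float64(0.0322)]
bar -111.35030016584258 [0.6672833  0.17120858 0.214     ]
0 86.62337486732169
time: 10.3
ee_pos: [0.6593, 0.1664, 0.2189]
eef_rot: [0.831, 0.556, -0.023, -0.0]
ft_force: [0.3, -0.3, 0.1]
width: 0.0868
t 10.3 p [0.6593 0.1664 0.2189] head 67.61 tilt [-0.0386 -0.0253] w 0.0868 f [ 0.3 -0.3  0.1] q [-0.71  0.55  0.59  1.31 -0.28  1.41 -0.52]
shift cm [0.38 0.27 1.77] turn 0.028
```

```bash
python3 -m jog '[[0.5,0.4,0.3,-0.01,0],[0,0,0.6,0,0],[0,0,0.6,0,0],[0,0,0.1,0,0],[0,0,0,0,0],[0,0,0,0,1],[0,0,0,0,1],[0,0,0,0,1],[0,0,0,0,1],[0,0,0,0,1]]' 25
python3 go.py .664 .169 .203 68.6
```

```text
time: 11.3
ee_pos: [0.6652, 0.1694, 0.202]
eef_rot: [0.828, 0.561, -0.022, -0.0]
ft_force: [0.1, 0.0, 0.2]
width: 0.0547
t 11.3 p [0.6652 0.1694 0.202 ] head 68.23 tilt [-0.0373 -0.0249] w 0.0547 f [0.1 0.  0.2] q [-0.7   0.57  0.58  1.32 -0.29  1.38 -0.51]
shift cm [-0.08 -0.1  -0.1 ] turn -0.0065
```

```bash
python3 -m jog '[[0,0,0,0,1],[0,0,0,0,1],[0,0,0,0,1],[0,0,0,0,1],[0,0,0,0,1],[0,0,0,0.12,1],[0,0,0,0.12,1],[0,0,0,0.12,1],[0,0,0,0.11,1],[0,0,0,0,1]]'
python3 go.py .664 .169 .203 40.3
```

```text
time: 12.3
ee_pos: [0.6677, 0.1678, 0.202]
eef_rot: [0.939, 0.344, -0.019, 0.007]
ft_force: [-0.4, -0.3, 1.7]
width: 0.0157
t 12.3 p [0.6677 0.1678 0.202 ] head 40.22 tilt [-0.0313 -0.0264] w 0.0157 f [-0.4 -0.3  1.7] q [-0.76  0.59  0.68  1.32 -0.34  1.39 -0.96]
shift cm [-0.21 -0.33 -0.09] turn -0.0014
```

```bash
python3 -m jog '[[0,0,0,0,0.6],[0,0,0,0,0.3],[0,0,0,0,0.3],[0,0,-2,0,0.3],[0,0,-3,0,0.3],[0,0,-3,0,0.3],[0,0,-2,0,0.3],[-4,-0.4,0,0,0.3],[-4,-0.4,0,0,0.3],[-4,-0.4,0,0,0.3]]'
python3 go.py .500 .056 .29 85.3
python3 - <<'E'
from h import *
c=snap('top','e.png')
x=c['pixels'][130:262,95:230,::-1];cv2.imwrite('pics/e5.png',cv2.resize(x,None,fx=5,fy=5,interpolation=cv2.INTER_CUBIC))
E
```

```text
time: 13.3
ee_pos: [0.5722, 0.1031, 0.3078]
eef_rot: [0.935, 0.355, -0.021, 0.008]
ft_force: [0.3, -0.4, 1.6]
width: 0.0607
t 13.3 p [0.5722 0.1031 0.3078] head 41.59 tilt [-0.0337 -0.0301] w 0.0607 f [ 0.3 -0.4  1.6] q [-0.87  0.28  0.75  1.48 -0.16  1.49 -0.96]
shift cm [-8.44 -1.28  2.16] turn -0.7628
top ['pixels', 'fx', 'fy', 'cx', 'cy', 'camera_from_world']
```

View pics/e5.png

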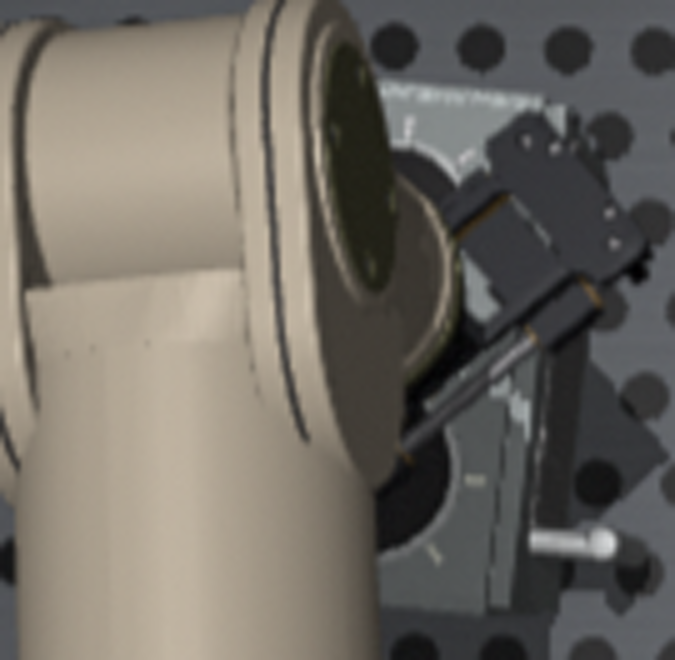

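```bash
python3 -m jog '[[-4,-0.6,0.3,0,0.3],[-4,-0.6,0.3,0,0.3],[0,0,0,-0.14,0.3],[0,0,0,-0.14,0.3],[0,0,0,-0.14,0.3],[0,0,0,-0.14,0.3],[0,0,0,-0.14,0.3],[0,0,0,-0.06,0.3],[0,0,0,0,0.3],[0,0,0,0,0.3]]'
python3 go.py .500 .056 .29 85.3
python3 - <<'E'
from h import *
snap('wrist','w4.png')
E
```

```text
time: 14.35
ee_pos: [0.4946, 0.0489, 0.3055]
eef_rot: [0.725, 0.688, -0.022, -0.004]
ft_force: [-0.0, 0.1, 0.6]
width: 0.0612
t 14.35 p [0.4946 0.0489 0.3055] head 87.01 tilt [-0.0378 -0.0245] w 0.0612 f [-0.   0.1  0.6] q [-0.92  0.03  0.74  1.7  -0.    1.46 -0.23]
shift cm [0.78 0.56 1.51] turn 0.0298
wrist ['pixels', 'fx', 'fy', 'cx', 'cy', 'camera_from_world']
```

View pics/w4.png

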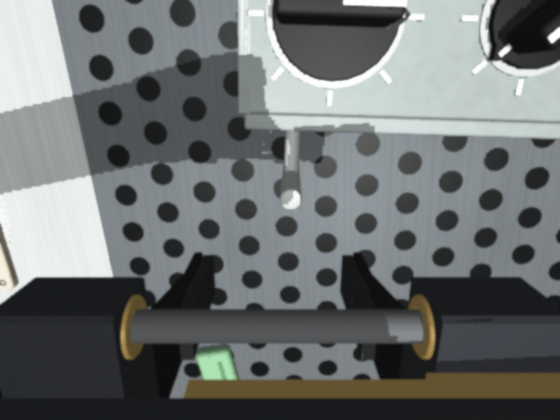

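Run:
```python
from h import *
c=np.load('pics/w4.png.npz')
print('pull',ray(c,290,197,.19))
a=ray(c,245,128,.164);b=ray(c,540,135,.164);print('door front edge',a,b,np.degrees(np.arctan2(*(a-b)[[1,0]])))
a=ray(c,502,50,.214);b=ray(c,556,8,.214);print('small line?',a,b,np.degrees(np.arctan2(*(a-b)[[1,0]])))
a=ray(c,404,14,.2);b=ray(c,275,15,.2);print('large bar',np.degrees(np.arctan2(*(a-b)[[1,0]])))
```

```text
pull [0.49975583 0.05740052 0.19      ]
door front edge [0.46844245 0.10402343 0.164     ] [0.68176608 0.08837116 0.164     ] 175.8035366340976
small line? [0.62133317 0.14514623 0.214     ] [0.64672843 0.1644439  0.214     ] -142.76906860566834
large bar -3.00567147612748
```

```bash
python3 -m jog '[[0.8,0.5,2,0.03,0.2],[0.3,0.3,3,0,0.2],[0.2,0,3,0,0.2],[0.2,0,2,0,0.2],[0,0,1,0,0.2],[0,0,0,0,0.2],[0,0,0,0,0.2],[0,0,0,0,0.2],[0,0,0,0,0.2],[0,0,0,0,0.2]]'
python3 go.py .499 .056 .170 85.3
```

```text
time: 15.4
ee_pos: [0.5022, 0.0613, 0.1956]
eef_rot: [0.739, 0.673, -0.019, -0.002]
ft_force: [-0.4, 0.0, -0.4]
width: 0.0696
t 15.4 p [0.5022 0.0613 0.1956] head 84.7 tilt [-0.0308 -0.0215] w 0.0696 f [-0.4  0.  -0.4] q [-0.9   0.14  0.75  1.84 -0.08  1.23 -0.22]
shift cm [-0.5  -0.2   2.58] turn -0.0105
```

```bash
python3 -m jog '[[-0.4,-0.2,1,-0.01,0.2],[0,0,1,0,0.2],[0,0,0.4,0,0.2],[0,0,0,0,0.2],[0,0,0,0,1],[0,0,0,0,1],[0,0,0,0,1],[0,0,0,0,1],[0,0,0,0,1],[0,0,0,0,1]]' 25
python3 go.py .499 .056 .170 85.3
```

```text
time: 16.4
ee_pos: [0.4992, 0.0567, 0.1703]
eef_rot: [0.735, 0.677, -0.018, -0.002]
ft_force: [0.3, 0.3, -1.1]
width: 0.0296
t 16.4 p [0.4992 0.0567 0.1703] head 85.31 tilt [-0.0299 -0.021 ] w 0.0296 f [ 0.3  0.3 -1.1] q [-0.89  0.16  0.74  1.88 -0.1   1.17 -0.19]
shift cm [-0.07 -0.02  0.03] turn 0.0003
```

```bash
python3 -m jog '[[0,0,0,0,1],[0,0,0,0,1],[-1,0.3,0,-0.05,1],[-1.6,0.5,0,-0.08,1],[-1.6,0.5,0,-0.08,1],[-1.6,0.5,0,-0.08,1],[-1.6,0.5,0,-0.08,1],[-1.6,0.5,0,-0.08,1],[0,0,0,0,1],[0,0,0,0,1]]'
python3 go.py .499 .056 .170 85.3
```

```text
time: 17.4
ee_pos: [0.5386, -0.0328, 0.1704]
eef_rot: [0.559, 0.829, -0.017, -0.005]
ft_force: [-1.6, 0.0, 0.9]
width: 0.0157
t 17.4 p [ 0.5386 -0.0328  0.1704] head 112.05 tilt [-0.027  -0.0224] w 0.0157 f [-1.6  0.   0.9] q [-0.67  0.26  0.74  1.8  -0.16  1.18  0.5 ]
shift cm [ 9.72 -0.33 -0.05] turn 0.4669
```

```bash
python3 -m jog '[[-1.6,0.5,0,-0.08,1],[-1.8,0.5,0,-0.09,1],[-1.8,0.5,0,-0.09,1],[-1.8,0.5,0,-0.09,1],[-1.8,0.5,0,-0.09,1],[-1.8,0.5,0,-0.09,1],[-1.8,0.5,0,-0.09,1],[-1.8,0.5,0,-0.09,1],[-1.8,0.5,0,-0.09,1],[0,0,0,0,1]]'
python3 go.py .499 .056 .170 85.3
```

```text
time: 18.4
ee_pos: [0.6797, -0.119, 0.1704]
eef_rot: [0.181, 0.983, -0.013, -0.011]
ft_force: [0.4, -0.6, 0.1]
width: 0.0155
t 18.4 p [ 0.6797 -0.119   0.1704] head 159.09 tilt [-0.0262 -0.0226] w 0.0155 f [ 0.4 -0.6  0.1] q [-0.28  0.58  0.57  1.36 -0.28  1.3   1.49]
shift cm [23.12  9.91  0.12] turn 1.2879
```

```bash
python3 -m jog '[[0,0,0,0,1],[0,0,0,0,0.6],[0,0,0,0,0.3],[0,0,0,0,0.3],[0,0,0,0,0.3],[0,0,-2,0,0.3],[0,0,-3,0,0.3],[0,0,-3,0,0.3],[0,0,-3,0,0.3],[0,0,-2,0,0.3]]'
python3 -m jog '[[3,3,-1,0,0.3],[2,-4,0,0,0.3],[2,-4,0,0,0.3],[2,-4,0,0,0.3],[2,-4,0,0,0.3],[2,-4,0,0,0.3],[0,0,0,0,0.3],[0,0,0,0,0.3],[0,0,0,0,0.3],[0,0,0,0,0.3]]'
python3 go.py
python3 - <<'E'
from h import *
c=snap('top','f.png');a=snap('scene','g.png')
f=cv2.resize(c['pixels'][100:310,90:370,::-1],(800,600))
cv2.imwrite('pics/f2.png',f)
E
```

```text
time: 19.4
ee_pos: [0.6788, -0.1111, 0.3002]
eef_rot: [0.183, 0.983, -0.013, -0.017]
ft_force: [0.8, -0.4, 1.5]
width: 0.0608
time: 20.4
ee_pos: [0.4917, -0.2228, 0.3222]
eef_rot: [0.18, 0.983, -0.011, -0.014]
ft_force: [0.5, 0.2, 0.2]
width: 0.0607
t 20.4 p [ 0.4917 -0.2228  0.3222] head 159.23 tilt [-0.0323 -0.0163] w 0.0607 f [0.5 0.2 0.2] q [-0.29  0.13  0.69  1.58 -0.06  1.49  1.61]
top ['pixels', 'fx', 'fy', 'cx', 'cy', 'camera_from_world']
scene ['pixels', 'fx', 'fy', 'cx', 'cy', 'camera_from_world']
```

View pics/f2.png

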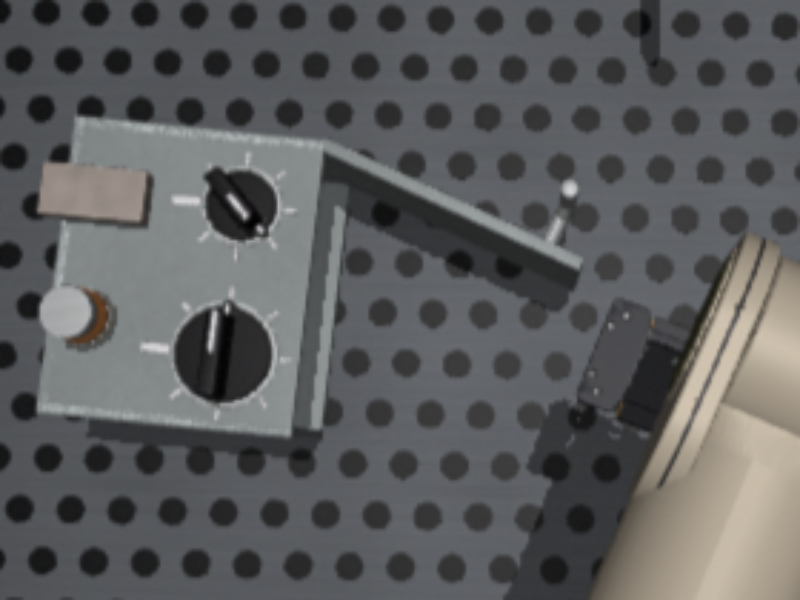

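```bash
python3 -c "
from h import *
print(r.close_job())"
```

```text
the job is handed in; nothing more can be done
None
```

I set the code with the door shut, swung the door open by its handle, let go, and moved the arm clear. I handed the job in at about 20.5 s of the 56 s allowed.

**Dials:**
- **Large dial:** turned about 58° anticlockwise to mark 2. The wrist camera then read about 90.6° against a target of 90°. A later, rougher oblique reading gave about 88°.
- **Small dial:** turned about 28° clockwise to mark 5, which is 225°. By the gripper's heading it reached about 225°, and a rough reading from the camera gave about 228°. Both are inside the 11° tolerance.

**Door:** opened to about 71° by the handle's arc (the tool turned 74°). The last top picture shows it standing open at roughly 65–70°, read by eye, which is still above the required 55°.

**Last look:**
- The large pointer is on mark 2 and the small pointer on mark 5.
- The jar and honing stone on the box are where they were.
- I took a final scene picture but did not inspect it, so I did not check the four things on the bench again. The gripper stayed well above them.
- The arm stands free, with about zero force at the wrist.

No check failed. Handing in reported no verdict.

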